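# Hold the service cover over the bag sealer's threaded holes

## Robot

A 6-joint arm with a two-finger parallel gripper is mounted at the origin on the work surface. World frame = base frame: x ahead of the robot, y to its left, z up, the work surface at z = 0. Lengths are in m, angles in rad, forces in N, time in s.
With the tool pointing down it reaches from about 0.25 to 0.725 m from the base axis. Payload 4 kg.
Tool frame: the origin (TCP) lies midway between the tips of the shut fingers; the grasp point (between the pads) lies 19 mm behind it (bot.grasp_offset is the distance from the TCP to the grasp point, in m); z points along the fingers, y is the direction in which the jaws open and shut (so a half turn about z gives the same grasp; the last joint's range is limited). The gripper opens to 85 mm and grips with 20 to 120 N. Pads are 22 mm wide; open, the fingers measure 114 mm over their backs; the gripper's body (76 mm by 85 mm) begins 54 mm behind the grasp point. The pads swing forward as they close: fully open they stand 13 mm farther back than shut.
Start: joints at [-1.136, 0.241, 0.005, 1.335, 0, 1.571], TCP at [0.211, -0.453, 0.231] pointing down, gripper open.
Joint ranges: [-2.72, 2.72], [-1.05, 1.87], [-1.09, 1.28], [-1.99, 2.15], [-1.42, 1.44], [-3.14, 3.14]. Speed limits (rad/s): [2.79, 2.79, 3.14, 3.14, 3.14, 3.14].

## Interface

Orientations are given as a unit quaternion [x, y, z, w].
In Python, from workcell import sensors, optics, bot gives the robot as it stands.
- The arm moves only by the tool apply_moves, never from a script. Its argument "plan" is one flat list of numbers, 6 for each row, row after row: the shift along the tool's x, y, z in m, then the turn, a rotation vector about the tool's x, y, z in rad. In form: [tx, ty, tz, ax, ay, az, tx, ty, tz, ax, ay, az, ...]. A call has 1 to 12 rows; each row is the pose to reach, as a shift and turn from the pose commanded when the call began, along the tool's axes at that moment; what a row does not reach only later rows make up. A row lasts 1/12 s, in which the tool goes at most 41.7 mm and 7.16 degrees, less where a joint would pass 70% of its speed; a pose out of reach is approached as far as the arm can. A call with a gripper value outside its range is refused whole. "grip" is the finger opening in m, from 0 to 0.0854, set as the call begins (left out, the last holds). The fingers move at their own pace and stop on an object; the grip force is fixed at half the most. Time passes only in rows, so rows that repeat a pose let the fingers close. It gives the time, the measured TCP pose, the force and the opening at its end, in the units of the state.
- sensors.get_obs(): the state, without advancing time (a new reading comes with each control period).
- optics.camera(name): name is "scene" or "top" or "wrist"; returns a dict with "pixels" (400x640x3 uint8, red, green, blue), "fx", "fy", "cx", "cy" (pixels), "k1" (the pictures are not rectified: a ray, as slopes to the right and down, at radius r is drawn at 1 + k1 r^2 times it, then the intrinsics apply), "pose" (4x4, takes a point from camera to world coordinates); the wrist camera has in their place "tool_from_camera" (4x4, takes a point from camera to tool coordinates, whose origin is the TCP and whose axes are the flange's). Camera axes: x right, y up, looking along -z (the intrinsics and any distortion apply to the point x, -y, -z); pixel columns grow to the right and rows downward; lengths in m; the calibration is good to about 2 mm. A picture is of the moment at which its call begins: read the wrist's pose just before it. There is no depth.
- bot.job_done(): hands the job in, once; it reports no verdict.
The state is a dict: "clock": time; "joint_pos": joint angles; "joint_vel": joint speeds; "tau": joint torques, N m; "eef_pos": TCP position; "tool_rot": TCP orientation; "ft_force": force on the tool from outside, world axes, zero at the start; "ft_torque": the same for the moment, N m; "grip_width": finger opening in m.
Only numpy, scipy, OpenCV 4.12 (cv2) and the standard library are available. Lean on these libraries where they do the work, as an engineer would, in place of code of your own. Each camera call takes 0.05 s, during which the arm holds its last target.

## Task

The bag sealer is open for service: first turn its time dial so that the pointer stands at the long zero mark. Then pick up the large four-hole cover plate by its handle and hold it level about 2 cm above the sealer's deck, over the open bay and not touching the sealer, so that each of the four threaded holes is wholly in view straight down through a hole of the plate (either way round will do). Finish while still holding it there, dial still at zero, for a colleague to put the screws in; never let go of it, and do not shift any of the other things on the table.

Things in the scene. Friction and masses are not known exactly. Their poses are not given: they have to be found in the camera images.
- sealer: Bench bag sealer, fixed to the table: white box 220 (x) x 340 (y) mm, flat deck 85 mm above the table. Origin: centre of its underside; x towards its back, y to its left, z up. In its frame an open bay (60 x 90 mm, 38 mm deep) is centred at x 30, y 75 mm; a time dial stands on the deck at x 30, y -105 mm; an aluminium jaw bar runs along the front edge (x -102 to -68 mm), reaching 24 mm above the deck. Everything else on the deck is flat.
- bay (a point): Centre of the sealer's open bay at the height of the deck; axes as the sealer's. The four threaded holes (6 mm wide) are in the deck round the bay, at x +-38 mm, y +-53 mm from this point.
- thread_left (a point): Mouth of the threaded hole at x +38, y +53 mm from the bay's centre, on the deck.
- thread_right (a point): Mouth of the diagonally opposite threaded hole, at x -38, y -53 mm from the bay's centre, on the deck.
- dial (a joint): Angle of the time dial (rad), growing clockwise seen from above. 0: its pointer, a small nose with a white line, stands at the long zero mark, which points to the sealer's front (-x of the sealer); short marks every 0.3 rad follow clockwise. Stops at -0.4 and 2.0. It starts between 0.6 and 1.4, turns stiffly (about 0.05 N m) and stays where it is left.
- dial_grip (a point): Middle of the dial's upright bar grip on its axis, 27 mm above the deck. Turns with the dial: x axis along the bar, the pointer at -x. The bar is 12 mm thick, 36 mm long, its top 36.5 mm above the deck; below it is a round skirt 48 mm wide whose top is 5.5 mm above the deck.
- cover_grip (a point): Middle of the handle bar of the cover plate, 27 mm above the plate's underside. The plate is steel, 100 (x) x 130 (y) x 4 mm, 0.3 to 0.55 kg, lying flat on the table handle up; this point is over its middle, axes along the plate's sides, z up. The black handle bar lies along y: 60 mm long, 12 mm thick (x), 22 mm tall (16 to 38 mm above the underside), with a foot at each end. Four 14 mm holes at x +-38, y +-53 mm.
- hole_left (a point): Centre, at the plate's underside, of the cover plate's hole at x +38, y +53 mm from its middle.
- hole_right (a point): Centre, at the plate's underside, of the diagonally opposite hole of the cover plate, at x -38, y -53 mm.
- cover: The same cover plate; origin at the centre of its underside, axes along its sides.
- blank: Bystander: a smaller steel plate, 50 x 100 x 4 mm, with two holes and a short handle 38 mm high; not the cover. Origin: centre of underside. It and the cover plate may change places.
- screwdriver: Bystander: screwdriver, 190 mm long, lying along its x axis.
- screw_tub: Bystander: white tub of thumb screws, 64 mm wide, 35 mm high. Origin: centre of underside.
- tape: Bystander: cardboard-coloured tape roll lying flat, 100 mm wide, 48 mm high. Origin: centre of underside.
- sauce: Bystander: brown glass bottle, 66 mm wide, 200 mm high. Origin: centre of underside.
- tin: Bystander: food tin, 90 mm wide, 110 mm high. Origin: centre of underside.
- jar: Bystander: glass jar, 80 mm wide, 110 mm high. Origin: centre of underside.
Things that resemble listed ones, but are neither listed nor needed, are in the scene too. What is shaped like the cover but yellow is not meant.

How it is judged:
On the way, in this order (a step that is already met when the one before it is completed fails the run):
1. the dial stands at zero while the cover plate still lies in its place (value of joint dial between -0.15 and 0.15 rad and distance of cover from where it was at the start of the episode below 0.03 m), for 0.3 s.
2. the cover plate is lifted off the table in the gripper (height (world z) of cover above 0.03 m and contact force between the fingers and cover above 1 N), for 0.2 s.
At the end, for the whole second after the job is handed in: The gripper still holds the cover plate, at rest and level (within 0.1 rad), its underside 8 to 35 mm above the deck and not touching the sealer, each hole within 4 mm (horizontally) of a threaded hole, either way round; the dial within 0.15 rad of zero (value of joint dial between -0.15 and 0.15 rad and ((horizontal distance between hole_left and thread_left below 0.004 m and horizontal distance between hole_right and thread_right below 0.004 m) or (horizontal distance between hole_left and thread_right below 0.004 m and horizontal distance between hole_right and thread_left below 0.004 m)) and height (world z) of cover between 0.093 and 0.12 m and angle between cover's own z axis and vertical below 0.1 rad and contact force between the fingers and cover above 1 N and contact force between cover and sealer below 0.05 N and linear speed of cover below 0.02 m/s); the arm keeps its last pose, push and grip.
It fails at once if a bystander is shifted by more than 30 mm (distance of any of blank, screwdriver, screw_tub, tape, sauce, tin, jar from where it was at the start of the episode above 0.03 m).
It fails at once if the cover plate is let go in the air (height (world z) of cover above 0.03 m and contact force between the fingers and cover below 0.01 N).
It also fails if it takes over 56 s, if anything falls off the work surface, if the arm or the gripper's body presses on something with over 40 N, if the wrist force passes 120 N, or if a joint passes its speed limit or range.

## Working session

There is one attempt and no reset: what is moved stays moved. The work goes in short steps, Python scripts to look and compute and a tool call to move; the robot and the scene stay as the last step left them, time stands still between calls to the robot, and variables do not carry over. Pictures are saved under pics/ and viewed, and the job is handed in when it is done.

Besides the shell and the picture viewer there is one more tool, called by a JSON object that holds its "fn" and its "kwargs". apply_moves: Moves the arm, as the interface text tells. Its arguments: {"type":"object","properties":{"plan":{"type":"array","items":{"type":"number"}},"grip":{"type":"number"}},"required":["plan"]}

```bash
ls; mkdir -p pics; python3 - <<'E'
from workcell import sensors, optics, bot
import cv2
print(sensors.get_obs())
for n in ["scene","top","wrist"]:
    c=optics.camera(n); cv2.imwrite(f"pics/{n}0.png",c["pixels"][:,:,::-1]); print(n,{k:v for k,v in c.items() if k!="pixels"})
E
```

```text
pics
{'clock': 0.0, 'joint_pos': array([-1.13600839e+00,  2.41408043e-01,  3.73325110e-03,  1.33523011e+00,
       -1.79274195e-05,  1.57080217e+00]), 'joint_vel': array([ 2.28342466e-03, -1.47091439e-03, -7.33626821e-04, -2.80139889e-05,
       -8.55150582e-04, -4.28968457e-04]), 'tau': array([ 7.85593929e-04, -3.72317076e+01,  2.52408206e+01,  1.70303351e-02,
       -1.23110867e-04,  8.77941687e-06]), 'eef_pos': array([ 0.21033445, -0.45290138,  0.23041889]), 'tool_rot': array([ 9.76462933e-01,  2.15682702e-01, -2.36149873e-04, -1.02753603e-03]), 'ft_force': array([ 0.09970755, -0.29772362,  0.04572879]), 'ft_torque': array([-0.00150197,  0.04355036,  0.06735247]), 'grip_width': 0.08567340408347127}
scene {'fx': 456.51918186316607, 'fy': 456.51918186316607, 'cx': 321.61461522556846, 'cy': 203.09601811044655, 'k1': -0.12888581764063958, 'pose': array([[-0.6830415 , -0.45409567,  0.57205894,  1.28171865],
       [ 0.73028837, -0.43698854,  0.52509039,  0.62482342],
       [ 0.01154192,  0.77642652,  0.63010209,  0.92468917],
       [ 0.        ,  0.        ,  0.        ,  1.        ]
[... 191 characters left out ...]
  0.33696844],
       [-0.99951855,  0.02900015,  0.01102984, -0.06816193],
       [ 0.01595215,  0.17541559,  0.98436523,  1.20164038],
       [ 0.        ,  0.        ,  0.        ,  1.        ]])}
wrist {'fx': 315.58885772953386, 'fy': 315.58885772953386, 'cx': 315.74897110682184, 'cy': 195.76643106423725, 'k1': -0.05071464576737254, 'tool_from_camera': array([[ 8.33092972e-04,  9.57616249e-01,  2.88045875e-01,
         7.29177110e-02],
       [ 9.99999653e-01, -7.97161071e-04, -2.42038837e-04,
         3.66581142e-04],
       [-2.16136436e-06,  2.88045977e-01, -9.57616580e-01,
        -1.42252451e-01],
       [ 0.00000000e+00,  0.00000000e+00,  0.00000000e+00,
         1.00000000e+00]])}
```

View pics/scene0.png

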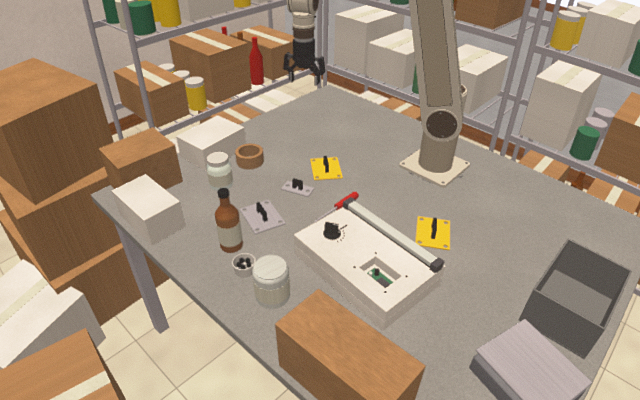

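View pics/top0.png

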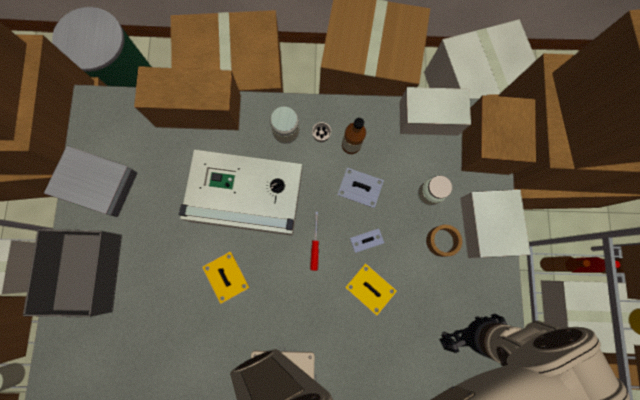

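View pics/wrist0.png

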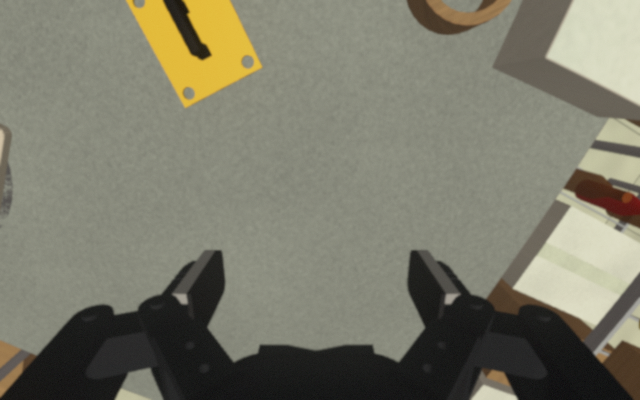

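```bash
cat > h.py <<'E'
import numpy as np, cv2
from scipy.spatial.transform import Rotation as R
from workcell import sensors, optics, bot
def grab(n,fn=None):
    o=sensors.get_obs(); c=optics.camera(n)
    if n=="wrist":
        T=np.eye(4); T[:3,:3]=R.from_quat(o["tool_rot"]).as_matrix(); T[:3,3]=o["eef_pos"]
        c["pose"]=T@c["tool_from_camera"]
    if fn: cv2.imwrite("pics/"+fn,c["pixels"][:,:,::-1])
    return c
def KD(c): return np.array([[c["fx"],0,c["cx"]],[0,c["fy"],c["cy"]],[0,0,1.]]),np.array([c["k1"],0,0,0.])
def ray(c,uv):
    K,D=KD(c); p=cv2.undistortPointsIter(np.float64(uv).reshape(-1,1,2),K,D,None,None,(3,50,1e-10)).reshape(-1,2)
    d=np.c_[p[:,0],-p[:,1],-np.ones(len(p))]@c["pose"][:3,:3].T
    return c["pose"][:3,3],d
def onplane(c,uv,z):
    o,d=ray(c,uv); return o+d*((z-o[2])/d[:,2])[:,None]
def proj(c,P):
    q=(np.float64(P).reshape(-1,3)-c["pose"][:3,3])@c["pose"][:3,:3]
    K,D=KD(c); x=np.c_[q[:,0]/-q[:,2],-q[:,1]/-q[:,2]]; r=(x**2).sum(1,keepdims=True)
    x=x*(1+D[0]*r); return x*[c["fx"],c["fy"]]+[c["cx"],c["cy"]]
E
python3 - <<'E'
from h import *
c=grab("top"); p=c["pixels"][:,:,::-1]
a=cv2.resize(p[140:240,170:310],None,fx=5.5,fy=5.5,interpolation=cv2.INTER_CUBIC); cv2.imwrite("pics/tA.png",a)
a=cv2.resize(p[150:320,330:410],None,fx=3.5,fy=3.5,interpolation=cv2.INTER_CUBIC); cv2.imwrite("pics/tB.png",a)
print(onplane(c,[[277,186]],.1),onplane(c,[[222,180]],.085),onplane(c,[[360,187]],.02))
E
```

```text
[[0.59105413 0.03156486 0.1       ]] [[0.60827901 0.20324645 0.085     ]] [[ 0.61438654 -0.23337165  0.02      ]]
```

View pics/tA.png

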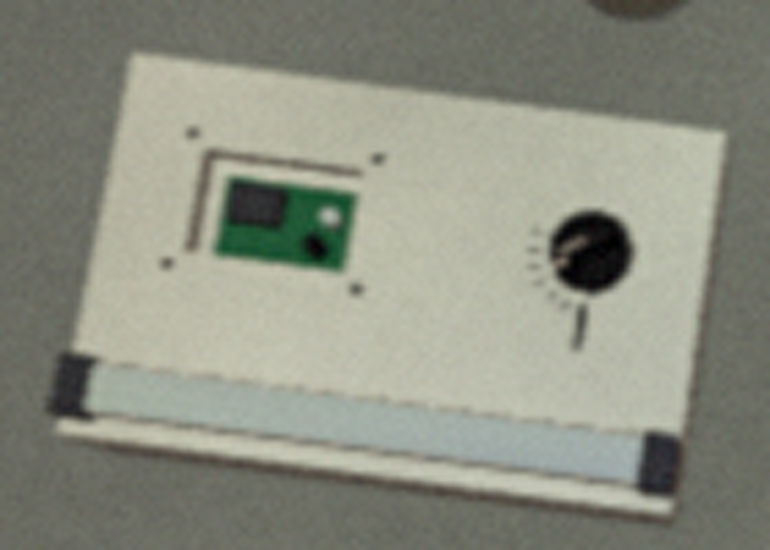

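View pics/tB.png

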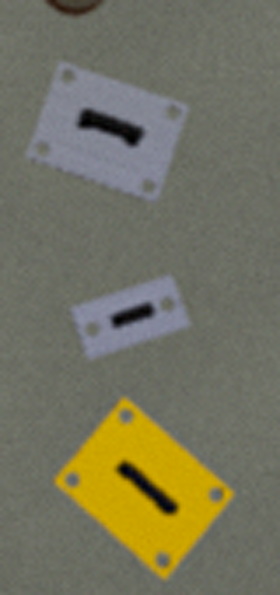

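```bash
python3 - <<'E'
from h import *
c=grab("top")
A=lambda q:(np.array(q)+.5)/5.5-.5+[170,140]
B=lambda q:(np.array(q)+.5)/3.5-.5+[330,150]
H=onplane(c,A([[193,132],[378,158],[166,263],[356,288]]),.085); print(H, H.mean(0))
print("dists",np.linalg.norm(H[0]-H[1]),np.linalg.norm(H[2]-H[3]),np.linalg.norm(H[0]-H[2]),np.linalg.norm(H[1]-H[3]))
# y axis (left): from right hole to left ; 
yv=(H[0]-H[1]+H[2]-H[3]); xv=H[0]-H[2]+H[1]-H[3]
print("yaw from y",np.arctan2(-yv[0],yv[1]),"from x",np.arctan2(xv[1],xv[0]))
# deck corners visible
C=onplane(c,A([[133,55],[725,132]]),.085); v=C[0]-C[1]; print("back edge",np.linalg.norm(v),np.arctan2(-v[0],v[1]))
yaw=np.arctan2(-v[0],v[1]); Rz=R.from_euler('z',yaw).as_matrix()
bay=H.mean(0); O=bay-Rz@[30,75,0]*1 if 0 else bay-Rz@np.array([.03,.075,0]); print("sealer",O, "dial",O+Rz@[.03,-.105,0])
print("from corners", (C[0]-Rz@[.11,.17,0]),(C[1]-Rz@[.11,-.17,0]))
print("dial seen", onplane(c,A([[592,252]]),.095), "zero mark",onplane(c,A([[582,308],[577,350]]),.085))
P=onplane(c,B([[68,76],[172,112],[42,149],[148,186]]),.004); print(P,P.mean(0))
print([np.linalg.norm(P[i]-P[j]) for i,j in((0,1),(2,3),(0,2),(1,3))])
v=P[0]-P[1]+P[2]-P[3]; print("cover yaw",np.arctan2(-v[0],v[1]))
print("handle",onplane(c,B([[110,126]]),.038))
E
```

```text
[[0.65896886 0.26027206 0.085     ]
 [0.64717617 0.15540644 0.085     ]
 [0.58275299 0.26940646 0.085     ]
 [0.57171719 0.16303065 0.085     ]] [0.6151538 0.2120289 0.085    ]
dists 0.10552661563001482 0.10694672705450585 0.07676128854587243 0.07584316848637868
yaw from y -0.10765045861154993 from x -0.11004399480284427
back edge 0.3394392571679199 -0.10153486551729672
sealer [0.57770627 0.14045598 0.085     ] dial [0.59690891 0.03295594 0.085     ]
from corners [0.57644935 0.13950703 0.085     ] [0.57650619 0.14006488 0.085     ]
dial seen [[0.59408501 0.03140301 0.095     ]] zero mark [[0.56411145 0.03649028 0.085     ]
 [0.54013974 0.03820966 0.085     ]]
[[ 0.67079096 -0.1986797   0.004     ]
 [ 0.63834835 -0.29827197  0.004     ]
 [ 0.59857732 -0.17471965  0.004     ]
 [ 0.56585819 -0.27529162  0.004     ]] [ 0.61839371 -0.23674074  0.004     ]
[np.float64(0.10474321812018768), np.float64(0.10576040242970508), np.float64(0.07608477791019377), np.float64(0.07604551060171691)]
cover yaw -0.31472148257561067
handle [[ 0.61476609 -0.23430367  0.038     ]]
```

```bash
cat >> h.py <<'E'
def goto(pos,ang):
    o=sensors.get_obs(); Rc=R.from_quat(o["tool_rot"]); 
    c,s=np.cos(ang),np.sin(ang)
    Rt=R.from_matrix(np.array([[c,s,0],[s,-c,0],[0,0,-1.]]))
    t=Rc.inv().apply(np.array(pos)-o["eef_pos"]); w=(Rc.inv()*Rt).as_rotvec()
    xa=Rc.as_matrix()[:,0]; print("pos",o["eef_pos"].round(4),"ang",np.arctan2(xa[1],xa[0]).round(4),"tilt",Rc.as_matrix()[:2,2].round(4))
    print("ROW",np.r_[t,w].round(4).tolist()," dist",np.linalg.norm(t)/.0417,"rows; rot",np.linalg.norm(w)/.125)
E
python3 -c "
from h import *
goto([.5965,.0325,.215],1.95)"
```

```text
pos [ 0.2105 -0.4532  0.2309] ang 0.4348 tilt [-0.0004  0.0009]
ROW [0.5547, -0.2779, 0.0162, -0.0008, -0.0008, -1.5152]  dist 14.882883275721024 rows; rot 12.12135666157445
```

{"fn": "apply_moves", "kwargs": {"plan": [0.555,-0.278,0.016,0,0,-1.515,0.555,-0.278,0.016,0,0,-1.515,0.555,-0.278,0.016,0,0,-1.515,0.555,-0.278,0.016,0,0,-1.515,0.555,-0.278,0.016,0,0,-1.515,0.555,-0.278,0.016,0,0,-1.515,0.555,-0.278,0.016,0,0,-1.515,0.555,-0.278,0.016,0,0,-1.515,0.555,-0.278,0.016,0,0,-1.515,0.555,-0.278,0.016,0,0,-1.515,0.555,-0.278,0.016,0,0,-1.515,0.555,-0.278,0.016,0,0,-1.515]}}

```text
clock: 1.25
eef_pos: [0.5225, -0.0602, 0.2184]
tool_rot: [0.565, 0.825, -0.0, 0.0]
ft_force: [1.4, -0.4, 0.1]
grip_width: 0.0854
```

```bash
python3 -c "
from h import *
goto([.5965,.0325,.215],1.95); print(sensors.get_obs()['joint_pos'])"
```

```text
pos [ 0.5225 -0.0602  0.2184] ang 1.9413 tilt [ 0.0001 -0.0001]
ROW [0.0597, 0.1025, 0.0034, 0.0001, 0.0002, -0.0087]  dist 2.84598358706904 rows; rot 0.06956931636201885
[-1.14693729e-01  2.97701344e-01  4.78599115e-02  1.32082468e+00
 -1.24794872e-04  1.08559321e+00]
```

{"fn": "apply_moves", "kwargs": {"plan": [0.06,0.102,0.003,0,0,0,0.06,0.102,0.003,0,0,0,0.06,0.102,0.003,0,0,0,0.06,0.102,0.003,0,0,0,0.06,0.102,0.003,0,0,0,0.06,0.102,0.003,0,0,0]}}

```text
clock: 1.75
eef_pos: [0.595, 0.0301, 0.2148]
tool_rot: [0.567, 0.824, -0.001, -0.001]
ft_force: [0.5, -0.1, 0.3]
grip_width: 0.0851
```

```bash
python3 -c "
from h import *
goto([.5965,.0325,.215],1.95); c=grab('wrist','w1.png'); print(proj(c,[[.5965,.0325,.1215]]))"
```

```text
pos [0.595  0.0301 0.2148] ang 1.9352 tilt [-0.0016 -0.0005]
ROW [0.0017, 0.0022, -0.0002, -0.0017, -0.0002, -0.0148]  dist 0.06783545494120752 rows; rot 0.11887942222930026
[[319.28555658 196.24641436]]
```

View pics/w1.png

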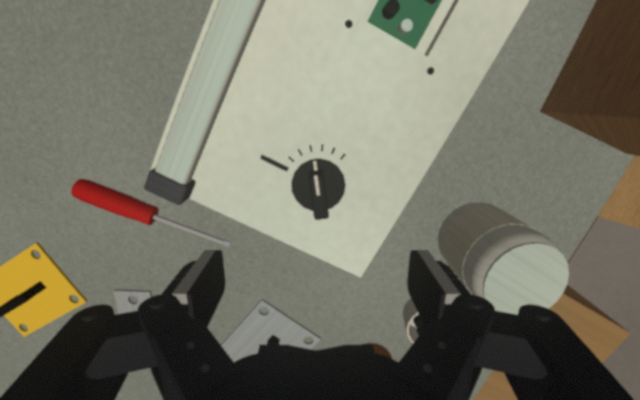

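```bash
python3 -c "
from h import *
c=grab('wrist'); p=c['pixels'][135:235,245:375,::-1]
cv2.imwrite('pics/w1z.png',cv2.resize(p,None,fx=6,fy=6,interpolation=cv2.INTER_CUBIC))"
```

```text
(no output)
```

View pics/w1z.png

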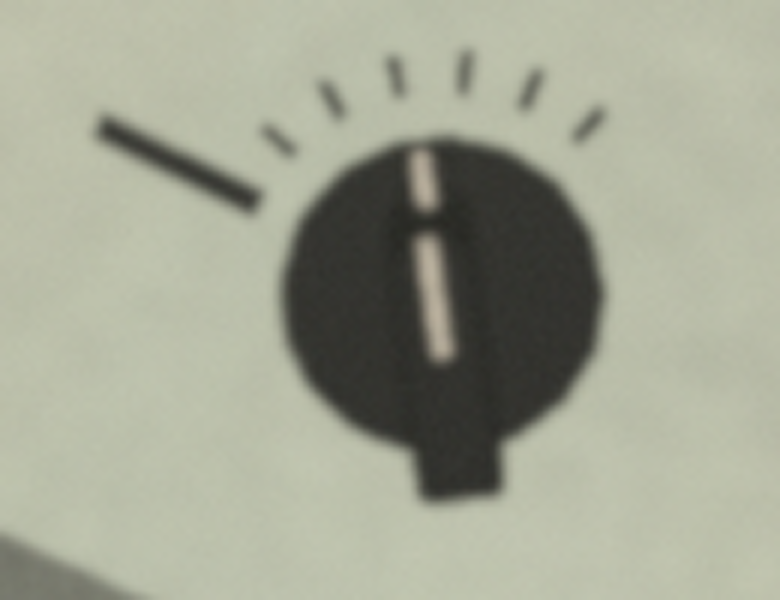

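```bash
python3 -c "
from h import *
c=grab('wrist')
A=lambda q:(np.array(q)+.5)/6-.5+[245,135]
L=onplane(c,A([[425,235],[443,360]]),.1215); d=L[0]-L[1]; a=np.arctan2(d[1],d[0]); print(L,'top line',a)
L2=onplane(c,A([[420,152],[428,210]]),.091); d=L2[0]-L2[1]; print('skirt line',L2,np.arctan2(d[1],d[0]))
Z=onplane(c,A([[105,127],[255,203]]),.085); d=Z[0]-Z[1]; z=np.arctan2(d[1],d[0]); print('zero',z,'theta',z-a, Z)
S=onplane(c,A([[443,292]]),.0905); print('skirt centre',S)
print('bar end', onplane(c,A([[461,495],[421,500],[503,490]]),.1215))
D=S[0]; u=L2[0]-D; print('center->skirt line',np.arctan2(u[1],u[0]),np.linalg.norm(u))
u=Z.mean(0)-D; print('c->zero',np.arctan2(u[1],u[0]))
"
```

```text
[[0.5873279 0.0470589 0.1215   ]
 [0.5954332 0.0323249 0.1215   ]] top line 2.073722379352966
skirt line [[0.58479914 0.05163298 0.091     ]
 [0.58885873 0.04416624 0.091     ]] 2.068782100441574
zero 3.0226357842301264 theta 0.9489134048771604 [[0.5410787  0.03782    0.085     ]
 [0.56520949 0.03493586 0.085     ]]
skirt centre [[0.59527173 0.03345821 0.0905    ]]
bar end [[0.6043787  0.01567213 0.1215    ]
 [0.59965448 0.01311603 0.1215    ]
 [0.60934464 0.01831797 0.1215    ]]
center->skirt line 2.093543678925561 0.020982075680941972
c->zero 3.0723966436081787
```

```bash
python3 -c "
from h import *
goto([.5957,.0325,.094],2.075)"
```

```text
pos [0.595  0.0289 0.2158] ang 1.933 tilt [-0.     -0.0002]
ROW [0.0031, 0.002, 0.1218, -0.0001, 0.0002, -0.142]  dist 2.9218576938641108 rows; rot 1.1363252588084984
```

```bash
python3 -c "
from h import *
for i in range(6):
    o=sensors.get_obs(); print(o['clock'],o['eef_pos'].round(5),o['joint_vel'].round(3)); optics.camera('top')"
```

```text
1.9 [0.59495 0.02889 0.21579] [-0.004 -0.006  0.004  0.    -0.     0.002]
1.95 [0.59504 0.02884 0.21593] [-0.001 -0.     0.004 -0.001  0.    -0.001]
2.0 [0.59516 0.02893 0.21601] [0.002 0.001 0.004 0.001 0.    0.   ]
2.05 [0.59527 0.02907 0.21601] [ 0.003  0.005  0.005 -0.    -0.     0.001]
2.1 [0.59532 0.02922 0.21594] [ 0.004  0.004  0.004  0.     0.001 -0.001]
2.15 [0.59542 0.02941 0.2159 ] [ 0.007  0.005  0.004 -0.002  0.    -0.002]
```

{"fn": "apply_moves", "kwargs": {"plan": [0.003,0.002,0,0,0,-0.07,0.003,0.002,0,0,0,-0.142,0.003,0.002,0.02,0,0,-0.142,0.003,0.002,0.04,0,0,-0.142,0.003,0.002,0.06,0,0,-0.142,0.003,0.002,0.06,0,0,-0.142,0.003,0.002,0.06,0,0,-0.142,0.003,0.002,0.06,0,0,-0.142,0.003,0.002,0.06,0,0,-0.142,0.003,0.002,0.06,0,0,-0.142]}}

```text
clock: 3.03
eef_pos: [0.5974, 0.0337, 0.1571]
tool_rot: [0.508, 0.862, 0.001, 0.001]
ft_force: [-0.2, 0.1, -0.3]
grip_width: 0.0856
```

```bash
python3 -c "
from h import *
goto([.5957,.0325,.094],2.075)"
```

```text
pos [0.5974 0.0337 0.1571] ang 2.0768 tilt [0.003  0.0002]
ROW [-0.0002, -0.0023, 0.0631, 0.0027, 0.0013, 0.0018]  dist 1.513883166594269 rows; rot 0.027816326502241185
```

{"fn": "apply_moves", "kwargs": {"plan": [0,-0.0015,0.02,0,0,0,0,-0.0015,0.04,0,0,0,0,-0.0015,0.055,0,0,0,0,-0.0015,0.063,0,0,0,0,-0.0015,0.063,0,0,0,0,-0.0015,0.063,0,0,0,0,-0.0015,0.063,0,0,0,0,-0.0015,0.063,0,0,0]}}

```text
clock: 3.7
eef_pos: [0.5962, 0.033, 0.0939]
tool_rot: [0.508, 0.862, 0.001, 0.001]
ft_force: [-0.5, -0.2, 0.4]
grip_width: 0.0853
```

```bash
python3 -c "
from h import *
goto([.5957,.0325,.094],2.075);c=grab('wrist','w2.png');o,d=ray(c,[[316,200]])"
```

```text
pos [0.5962 0.033  0.0939] ang 2.0768 tilt [0.0028 0.0002]
ROW [-0.0002, -0.0007, -0.0001, 0.0025, 0.0012, 0.0018]  dist 0.0177622852259761 rows; rot 0.026458963060264833
```

View pics/w2.png

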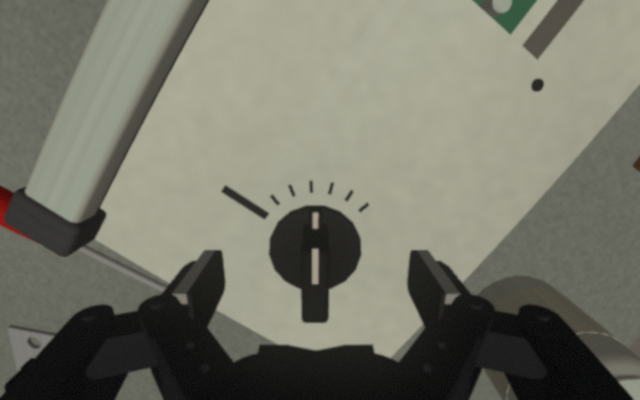

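The bar stands upright at column 315, midway between the pads (222 and 410), with the pointer at (315,218). I'll close on it.

{"fn": "apply_moves", "kwargs": {"plan": [0,0,0,0,0,0,0,0,0,0,0,0,0,0,0,0,0,0,0,0,0,0,0,0,0,0,0,0,0,0,0,0,0,0,0,0,0,0,0,0,0,0,0,0,0,0,0,0], "grip": 0.005}}

```text
clock: 4.42
eef_pos: [0.5955, 0.0332, 0.0926]
tool_rot: [0.508, 0.862, 0.0, 0.0]
ft_force: [1.0, 1.0, 0.6]
grip_width: 0.0113
```

```bash
python3 -c "
from h import *
goto([.5957,.0325,.094],3.034);o=sensors.get_obs();print(o['grip_width'],o['ft_force'],o['joint_pos'])"
```

```text
pos [0.5955 0.0332 0.0926] ang 2.0768 tilt [0.0008 0.0004]
ROW [-0.0007, -0.0001, -0.0014, 0.0009, 0.0004, -0.9572]  dist 0.03788351586188118 rows; rot 7.657312403151654
0.011333109078548296 [0.98527029 0.95534612 0.61849477] [5.54827017e-02 5.18075181e-01 4.34128324e-02 1.09529732e+00
 3.99162230e-04 1.12023916e+00]
```

{"fn": "apply_moves", "kwargs": {"plan": [0,0,0,0,0,-0.1,0,0,0,0,0,-0.2,0,0,0,0,0,-0.3,0,0,0,0,0,-0.4,0,0,0,0,0,-0.5,0,0,0,0,0,-0.6,0,0,0,0,0,-0.7,0,0,0,0,0,-0.8,0,0,0,0,0,-0.9,0,0,0,0,0,-0.96,0,0,0,0,0,-0.96,0,0,0,0,0,-0.96]}}

```text
clock: 5.42
eef_pos: [0.5952, 0.0328, 0.0926]
tool_rot: [0.053, 0.999, -0.0, 0.0]
ft_force: [0.6, -1.3, 1.8]
grip_width: 0.0109
```

{"fn": "apply_moves", "kwargs": {"plan": [0,0,0,0,0,0,0,0,0,0,0,0,0,0,0,0,0,0,0,0,0,0,0,0]}}

```text
clock: 5.75
eef_pos: [0.5952, 0.0328, 0.0926]
tool_rot: [0.053, 0.999, -0.0, 0.0]
ft_force: [1.0, -0.2, 1.6]
grip_width: 0.011
```

```bash
python3 -c "
from h import *
goto([.5957,.0325,.094],3.034);c=grab('wrist','w3.png')"
```

```text
pos [0.5952 0.0328 0.0926] ang 3.0361 tilt [ 0.0003 -0.0003]
ROW [-0.0005, -0.0002, -0.0014, -0.0003, 0.0003, 0.0021]  dist 0.036729246070853865 rows; rot 0.017345898188945448
```

View pics/w3.png

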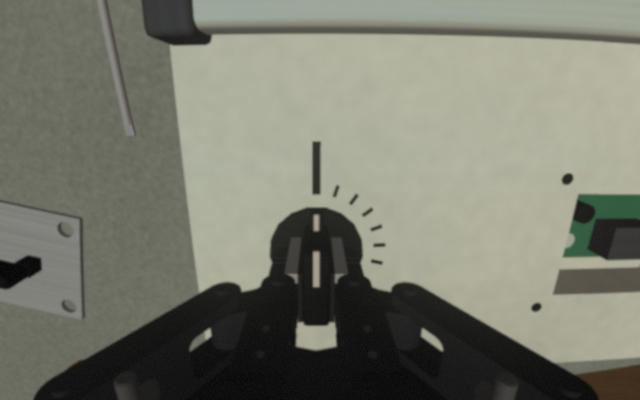

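The pointer (316,215) lines up with the long zero mark (317,145–193). I'll release and rise.

{"fn": "apply_moves", "kwargs": {"plan": [0,0,0,0,0,0,0,0,0,0,0,0,0,0,0,0,0,0,0,0,0,0,0,0,0,0,0,0,0,0,0,0,0,0,0,0,0,0,-0.02,0,0,0,0,0,-0.04,0,0,0,0,0,-0.08,0,0,0,0,0,-0.12,0,0,0,0,0,-0.16,0,0,0,0,0,-0.18,0,0,0], "grip": 0.085}}

```text
clock: 6.8
eef_pos: [0.5966, 0.0331, 0.2784]
tool_rot: [0.052, 0.999, 0.0, 0.004]
ft_force: [-0.3, 0.4, 0.4]
grip_width: 0.085
```

```bash
python3 - <<'E'
from h import *
c=grab('wrist','w4.png'); t=grab('top','t4.png')
goto([.58,-.16,.27],1.0)
cv2.imwrite('pics/t4z.png',cv2.resize(t['pixels'][100:300,300:460,::-1],None,fx=3,fy=3,interpolation=cv2.INTER_CUBIC))
E
```

```text
pos [0.5975 0.0331 0.2782] ang 3.0368 tilt [0.0107 0.0007]
ROW [-0.0027, -0.1939, 0.0079, 0.0119, 0.0048, 2.0368]  dist 4.654754418060082 rows; rot 16.294364192204714
```

View pics/w4.png

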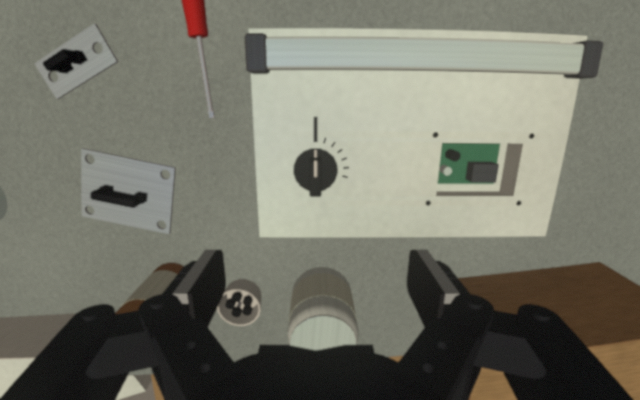

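View pics/t4z.png

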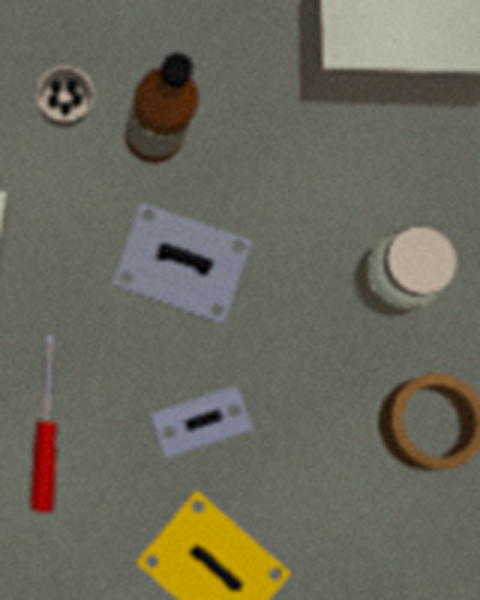

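```bash
python3 - <<'E'
from h import *
t=grab('top')
A=lambda q:(np.array(q)+.5)/3-.5+[300,100]
print("bottle base front", onplane(t,A([[153,160]]),0), "tub",onplane(t,A([[65,95]]),.035))
print(onplane(t,A([[160,120]]),0.05))
w=grab('wrist')
H=onplane(w,[[518,203],[428,203],[531,135],[435,134]],.085); print(H,H.mean(0)); v=H[0]-H[1]+H[2]-H[3]; print(np.arctan2(-v[0],v[1]))
goto([.617,-.236,.17],1.256)
E
```

```text
bottle base front [[ 0.73636829 -0.20387842  0.        ]] tub [[ 0.79665098 -0.10158585  0.035     ]]
[[ 0.76541105 -0.20543408  0.05      ]]
[[0.65620597 0.25718016 0.085     ]
 [0.64522772 0.15366457 0.085     ]
 [0.58022448 0.26535972 0.085     ]
 [0.56944374 0.16120743 0.085     ]] [0.61277548 0.20935297 0.085     ]
-0.10439694901631141
pos [0.5953 0.033  0.2727] ang 3.0368 tilt [0.0011 0.0001]
ROW [-0.0497, -0.2652, 0.1027, 0.0011, 0.0006, 1.7808]  dist 6.923698739573215 rows; rot 14.246083427584606
```

{"fn": "apply_moves", "kwargs": {"plan": [-0.012,-0.066,0,0,0,0.12,-0.025,-0.132,0,0,0,0.24,-0.037,-0.198,0,0,0,0.36,-0.05,-0.24,0,0,0,0.48,-0.05,-0.265,0,0,0,0.6,-0.05,-0.265,0,0,0,0.72,-0.05,-0.265,0,0,0,0.84,-0.05,-0.265,0,0,0,0.96,-0.05,-0.265,0,0,0,1.08,-0.05,-0.265,0,0,0,1.2,-0.05,-0.265,0,0,0,1.32,-0.05,-0.265,0,0,0,1.44]}}

```text
clock: 8.0
eef_pos: [0.616, -0.2357, 0.2692]
tool_rot: [0.7, 0.714, -0.001, -0.003]
ft_force: [1.1, 0.3, -0.4]
grip_width: 0.085
```

{"fn": "apply_moves", "kwargs": {"plan": [0,0,0.02,0,0,0.12,0,0,0.04,0,0,0.24,0,0,0.06,0,0,0.34,0,0,0.08,0,0,0.34,0,0,0.1,0,0,0.34,0,0,0.1,0,0,0.34,0,0,0.1,0,0,0.34,0,0,0.1,0,0,0.34,0,0,0.1,0,0,0.34,0,0,0.1,0,0,0.34]}}

```text
clock: 8.83
eef_pos: [0.6179, -0.2361, 0.174]
tool_rot: [0.809, 0.588, 0.001, 0.001]
ft_force: [0.0, -0.5, -0.0]
grip_width: 0.085
```

```bash
python3 - <<'E'
from h import *
goto([.617,-.236,.17],1.256)
w=grab('wrist','w5.png')
E
```

```text
pos [ 0.6179 -0.2361  0.174 ] ang 1.2568 tilt [ 0.0026 -0.0009]
ROW [-0.0002, -0.0009, 0.004, 0.0028, 0.0001, 0.0008]  dist 0.09860173428442533 rows; rot 0.023187888008351157
```

View pics/w5.png

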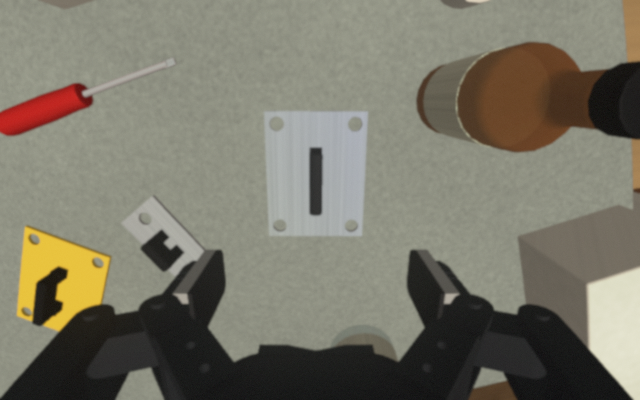

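```bash
python3 - <<'E'
from h import *
w=grab('wrist')
H=onplane(w,[[276,124],[355,124],[280,226],[351,226]],.004); print(H.mean(0)); v=H[0]+H[1]-H[2]-H[3]; print("yaw+pi/2",np.arctan2(v[1],v[0]))
print([np.linalg.norm(H[i]-H[j]) for i,j in((0,1),(2,3),(0,2),(1,3))])
L=onplane(w,[[316,148],[316,214]],.038); print("handle",L,L.mean(0))
o=sensors.get_obs(); Rc=R.from_quat(o['tool_rot'])
for n,q,z in(("blank corner",[205,250],0.004),("blank hole",[145,218],.004),("blank handle",[172,245],.038),("plate edge",[269,236],.004),("bottle",[418,100],0.01)):
    P=onplane(w,[q],z)[0]; print(n,P.round(3),"tool",Rc.inv().apply(P-o['eef_pos']).round(3))
goto([H.mean(0)[0],H.mean(0)[1],.012],1.256)
E
```

```text
[ 0.6175134 -0.2376764  0.004    ]
yaw+pi/2 1.2573796607193728
[np.float64(0.07662224089886137), np.float64(0.0756071981340326), np.float64(0.1062804876570464), np.float64(0.10635708192405156)]
handle [[ 0.62853433 -0.20480402  0.038     ]
 [ 0.60950516 -0.26360866  0.038     ]] [ 0.61901975 -0.23420634  0.038     ]
blank corner [ 0.477 -0.278  0.004] tool [-0.083 -0.121  0.169]
blank hole [ 0.43  -0.224  0.004] tool [-0.046 -0.183  0.169]
blank handle [ 0.466 -0.251  0.038] tool [-0.061 -0.14   0.135]
plate edge [ 0.55  -0.284  0.004] tool [-0.066 -0.05   0.17 ]
bottle [ 0.732 -0.195  0.01 ] tool [0.074 0.096 0.164]
pos [ 0.6177 -0.2361  0.1738] ang 1.2568 tilt [ 0.0022 -0.0009]
ROW [-0.0016, -0.0001, 0.1618, 0.0023, 0.0002, 0.0008]  dist 3.879237577825051 rows; rot 0.019727222256511703
```

{"fn": "apply_moves", "kwargs": {"plan": [-0.001,0,0.03,0.002,0,0,-0.001,0,0.06,0.002,0,0,-0.001,0,0.09,0.002,0,0,-0.001,0,0.12,0.002,0,0,-0.001,0,0.13,0.002,0,0,-0.001,0,0.13,0.002,0,0,-0.001,0,0.13,0.002,0,0,-0.001,0,0.13,0.002,0,0,-0.001,0,0.13,0.002,0,0,-0.001,0,0.13,0.002,0,0]}}

```text
clock: 9.77
eef_pos: [0.6183, -0.2373, 0.0448]
tool_rot: [0.809, 0.588, 0.001, 0.001]
ft_force: [0.3, -0.7, -0.8]
grip_width: 0.0849
```

```bash
python3 - <<'E'
from h import *
goto([.6175,-.2370,.011],1.257)
w=grab('wrist','w6.png')
E
```

```text
pos [ 0.6183 -0.2373  0.0448] ang 1.2568 tilt [ 0.0019 -0.0008]
ROW [0.0001, -0.0009, 0.0338, 0.0021, 0.0002, -0.0002]  dist 0.8118575411054282 rows; rot 0.016852797036271357
```

View pics/w6.png

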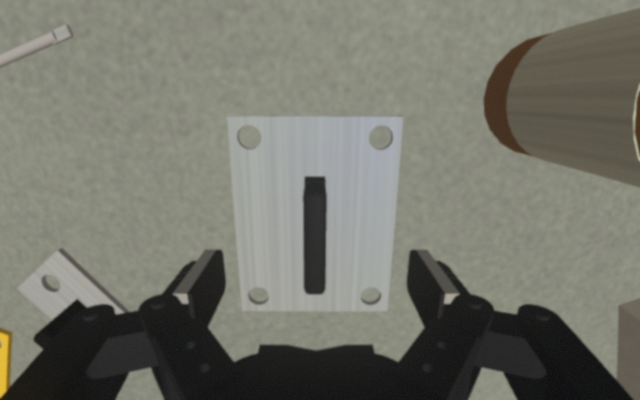

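The handle at column 315 is centred between the pads. I'll go down and close.

{"fn": "apply_moves", "kwargs": {"plan": [0,-0.0005,0.012,0.002,0,0,0,-0.0005,0.024,0.002,0,0,0,-0.0005,0.033,0.002,0,0,0,-0.0005,0.033,0.002,0,0,0,-0.0005,0.033,0.002,0,0,0,-0.0005,0.033,0.002,0,0]}}

```text
clock: 10.32
eef_pos: [0.6161, -0.2365, 0.0089]
tool_rot: [0.809, 0.588, -0.001, -0.002]
ft_force: [-0.9, -0.0, -0.1]
grip_width: 0.085
```

{"fn": "apply_moves", "kwargs": {"plan": [0,0,0,0,0,0,0,0,0,0,0,0,0,0,0,0,0,0,0,0,0,0,0,0,0,0,0,0,0,0,0,0,0,0,0,0,0,0,0,0,0,0,0,0,0,0,0,0,0,0,0,0,0,0], "grip": 0.003}}

```text
clock: 11.07
eef_pos: [0.6167, -0.2368, 0.0099]
tool_rot: [0.809, 0.588, -0.001, -0.001]
ft_force: [-0.0, -0.7, 2.5]
grip_width: 0.0111
```

{"fn": "apply_moves", "kwargs": {"plan": [0,0,-0.005,0,0,0,0,0,-0.015,0,0,0,0,0,-0.03,0,0,0,0,0,-0.045,0,0,0,0,0,-0.06,0,0,0,0,0,-0.06,0,0,0,0,0,-0.06,0,0,0,0,0,-0.06,0,0,0]}}

```text
clock: 11.73
eef_pos: [0.6157, -0.2364, 0.0685]
tool_rot: [0.809, 0.588, -0.002, -0.002]
ft_force: [-0.4, 0.7, -3.0]
grip_width: 0.0112
```

```bash
python3 - <<'E'
from h import *
goto([.6175,-.2370,.07],1.257)
w=grab('wrist','w7.png'); o=sensors.get_obs(); print(o['ft_force'],o['ft_torque'],o['grip_width'])
E
```

```text
pos [ 0.6157 -0.2364  0.0685] ang 1.2568 tilt [-0.0055  0.0019]
ROW [-0.0, 0.0019, -0.0015, -0.0058, -0.0001, -0.0002]  dist 0.058293541361618434 rows; rot 0.04658495333597521
[ 0.10570188  0.05606503 -3.1291786 ] [ 0.01430801  0.02098467 -0.01695417] 0.01089223332120489
```

View pics/w7.png

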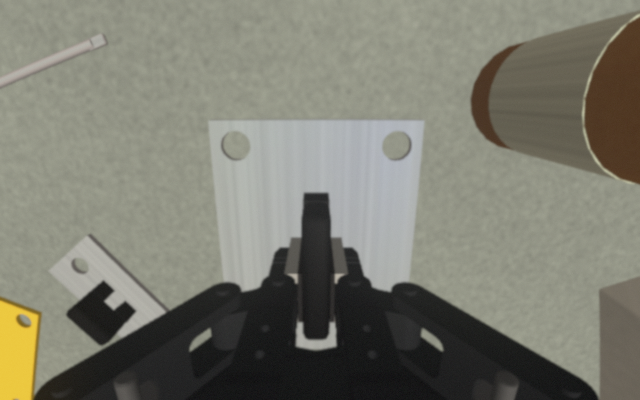

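The plate is held, and its two far holes show at (236,145) and (397,145). Next I'll work out where the plate sits in the tool.

```bash
cat >> h.py <<'E'
def in_tool(uv,tz):  # wrist pixel -> tool coords on plane tool z=tz
    c=optics.camera("wrist"); c["pose"]=c["tool_from_camera"]; return onplane(c,uv,tz)
def blobs(mask,amin,amax):
    n,l,s,ce=cv2.connectedComponentsWithStats(mask.astype(np.uint8)); return [(ce[i].round(1),s[i][4]) for i in range(1,n) if amin<s[i][4]<amax]
E
python3 - <<'E'
from h import *
P=in_tool([[236,145.5],[397,145.5]],.006); print(P, P.mean(0), "sep",P[1]-P[0])
goto([.6157,-.2364,.20],1.257)
goto([.6145,.212,.20],1.465)
E
```

```text
[[ 0.05287294 -0.03760635  0.006     ]
 [ 0.05293425  0.03809806  0.006     ]] [0.05290359 0.00024585 0.006     ] sep [6.13085589e-05 7.57044074e-02 0.00000000e+00]
pos [ 0.6153 -0.2362  0.0678] ang 1.2568 tilt [-0.0067  0.0023]
ROW [-0.0, -0.0005, -0.1322, -0.0071, -0.0002, -0.0002]  dist 3.1704886555730596 rows; rot 0.05684225886269806
pos [ 0.6153 -0.2362  0.0678] ang 1.2568 tilt [-0.0067  0.0023]
ROW [0.4261, -0.1401, -0.1311, -0.0071, -0.0009, -0.2082]  dist 11.206578578382835 rows; rot 1.6663900209490883
```

{"fn": "apply_moves", "kwargs": {"plan": [0,0,-0.015,0,0,0,0,0,-0.04,0,0,0,0,0,-0.065,0,0,0,0,0,-0.09,0,0,0,0.01,-0.003,-0.115,0,0,0,0.03,-0.01,-0.13,0,0,0,0.055,-0.018,-0.13,0,0,-0.025,0.085,-0.028,-0.13,0,0,-0.05,0.115,-0.038,-0.13,0,0,-0.075,0.145,-0.048,-0.13,0,0,-0.1,0.175,-0.058,-0.13,0,0,-0.125,0.205,-0.068,-0.13,0,0,-0.15]}}

```text
clock: 12.83
eef_pos: [0.6147, -0.0194, 0.1984]
tool_rot: [0.762, 0.647, -0.002, -0.003]
ft_force: [-0.2, -0.2, -2.6]
grip_width: 0.0109
```

```bash
python3 - <<'E'
from h import *
goto([.6145,.212,.20],1.465)
print(sensors.get_obs()['grip_width'],sensors.get_obs()['ft_force'])
E
```

```text
pos [ 0.6147 -0.0194  0.1984] ang 1.4078 tilt [-0.0062  0.0013]
ROW [0.2283, -0.0378, -0.0013, -0.0063, -0.0005, -0.0572]  dist 5.548843852940966 rows; rot 0.4600206188630892
0.01088313454102755 [-0.21902679 -0.1575376  -2.60365447]
```

{"fn": "apply_moves", "kwargs": {"plan": [0.03,-0.005,0,0,0,-0.008,0.06,-0.01,0,0,0,-0.016,0.09,-0.015,0,0,0,-0.024,0.12,-0.02,0,0,0,-0.032,0.15,-0.025,0,0,0,-0.04,0.18,-0.03,0,0,0,-0.048,0.205,-0.034,0,0,0,-0.057,0.22,-0.036,0,0,0,-0.057,0.225,-0.037,0,0,0,-0.057,0.225,-0.037,0,0,0,-0.057,0.225,-0.037,0,0,0,-0.057,0.225,-0.037,0,0,0,-0.057]}}

```text
clock: 13.83
eef_pos: [0.6159, 0.2054, 0.1998]
tool_rot: [0.745, 0.668, -0.002, -0.002]
ft_force: [-0.5, -0.1, -3.6]
grip_width: 0.0114
```

```bash
python3 - <<'E'
from h import *
goto([.6145,.212,.135],1.465)
w=grab('wrist','w8.png')
E
```

```text
pos [0.6159 0.2054 0.1998] ang 1.4618 tilt [-0.0043  0.0003]
ROW [0.0064, -0.0019, 0.0648, -0.0044, 0.0002, -0.0032]  dist 1.561676163809524 rows; rot 0.04341752318077574
```

View pics/w8.png

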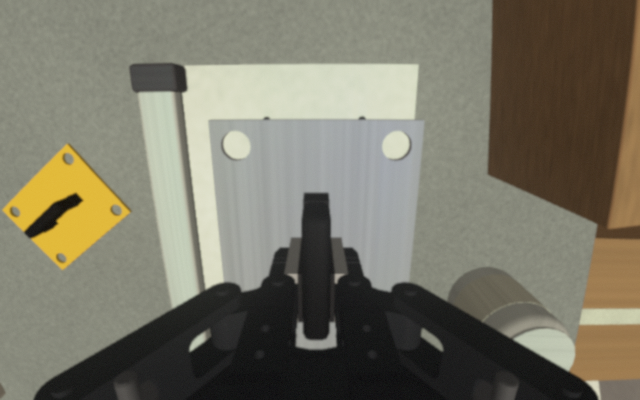

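{"fn": "apply_moves", "kwargs": {"plan": [0.006,-0.0015,0.01,0,0,-0.003,0.006,-0.0015,0.025,0,0,-0.003,0.006,-0.0015,0.04,0,0,-0.003,0.006,-0.0015,0.055,0,0,-0.003,0.006,-0.0015,0.065,0,0,-0.003,0.006,-0.0015,0.065,0,0,-0.003,0.006,-0.0015,0.065,0,0,-0.003,0.006,-0.0015,0.065,0,0,-0.003,0.006,-0.0015,0.065,0,0,-0.003]}}

```text
clock: 14.63
eef_pos: [0.6157, 0.2136, 0.1364]
tool_rot: [0.743, 0.669, 0.0, -0.001]
ft_force: [0.1, 0.1, -3.9]
grip_width: 0.0111
```

```bash
python3 - <<'E'
from h import *
goto([.6145,.212,.117],1.465)
w=grab('wrist','w9.png')
cv2.imwrite('pics/w9z.png',cv2.resize(w['pixels'][90:190,200:440,::-1],None,fx=3.3,fy=3.3,interpolation=cv2.INTER_CUBIC))
t=grab('top','t9.png')
cv2.imwrite('pics/t9z.png',cv2.resize(t['pixels'][140:240,170:310,::-1],None,fx=5.5,fy=5.5,interpolation=cv2.INTER_CUBIC))
E
```

```text
pos [0.6157 0.2136 0.1364] ang 1.4666 tilt [-0.0014  0.0021]
ROW [-0.0017, -0.0009, 0.0194, -0.0016, -0.002, 0.0016]  dist 0.466662769413466 rows; rot 0.023996698203142954
```

View pics/w9z.png

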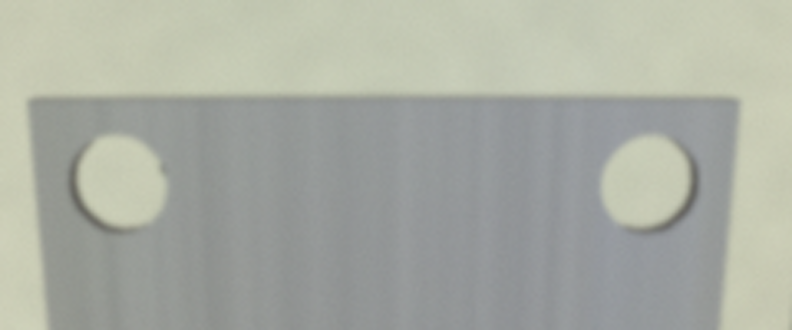

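View pics/t9z.png

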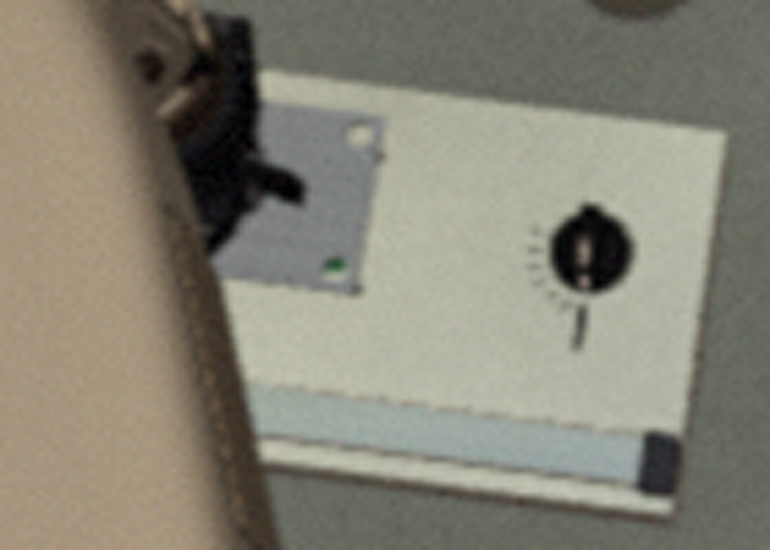

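```bash
python3 - <<'E'
from h import *
t=grab('top')
A=lambda q:(np.array(q)+.5)/5.5-.5+[170,140]
T=onplane(t,A([[378,158],[356,288]]),.085); P=onplane(t,A([[358,137],[335,267]]),.129)
print(T,P,P-T)
goto([.6145,.212,.117],1.465)
E
```

```text
[[0.64717617 0.15540644 0.085     ]
 [0.57171719 0.16303065 0.085     ]] [[0.64640193 0.15813712 0.129     ]
 [0.57365951 0.16588115 0.129     ]] [[-0.00077424  0.00273069  0.044     ]
 [ 0.00194232  0.0028505   0.044     ]]
pos [0.6153 0.2136 0.136 ] ang 1.4669 tilt [-0.002   0.0018]
ROW [-0.0017, -0.0006, 0.019, -0.0022, -0.0016, 0.0019]  dist 0.4587027378779618 rows; rot 0.026454307539567408
```

{"fn": "apply_moves", "kwargs": {"plan": [-0.002,0,0.005,0,0,0,-0.002,0,0.01,0,0,0,-0.002,0,0.015,0,0,0,-0.002,0,0.019,0,0,0,-0.002,0,0.019,0,0,0,-0.002,0,0.019,0,0,0,-0.002,0,0.019,0,0,0,-0.002,0,0.019,0,0,0]}}

```text
clock: 15.45
eef_pos: [0.6147, 0.2115, 0.1163]
tool_rot: [0.743, 0.669, -0.001, -0.002]
ft_force: [0.4, -0.3, -3.4]
grip_width: 0.011
```

```bash
python3 - <<'E'
from h import *
goto([.6145,.212,.117],1.465)
w=grab('wrist','w10.png')
cv2.imwrite('pics/w10z.png',cv2.resize(w['pixels'][90:190,200:440,::-1],None,fx=3.3,fy=3.3,interpolation=cv2.INTER_CUBIC))
t=grab('top','t10.png')
cv2.imwrite('pics/t10z.png',cv2.resize(t['pixels'][140:240,170:310,::-1],None,fx=5.5,fy=5.5,interpolation=cv2.INTER_CUBIC))
s=grab('scene','s10.png')
cv2.imwrite('pics/s10z.png',cv2.resize(s['pixels'][200:320,290:450,::-1],None,fx=4.5,fy=4.5,interpolation=cv2.INTER_CUBIC))
E
```

```text
pos [0.6147 0.2115 0.1163] ang 1.4668 tilt [-0.0032  0.0014]
ROW [0.0004, -0.0003, -0.0007, -0.0034, -0.0011, 0.0018]  dist 0.02089501691661002 rows; rot 0.03177341083846625
```

View pics/w10z.png

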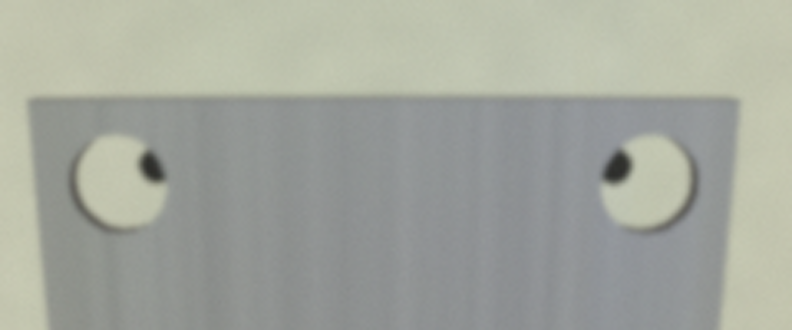

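View pics/t10z.png

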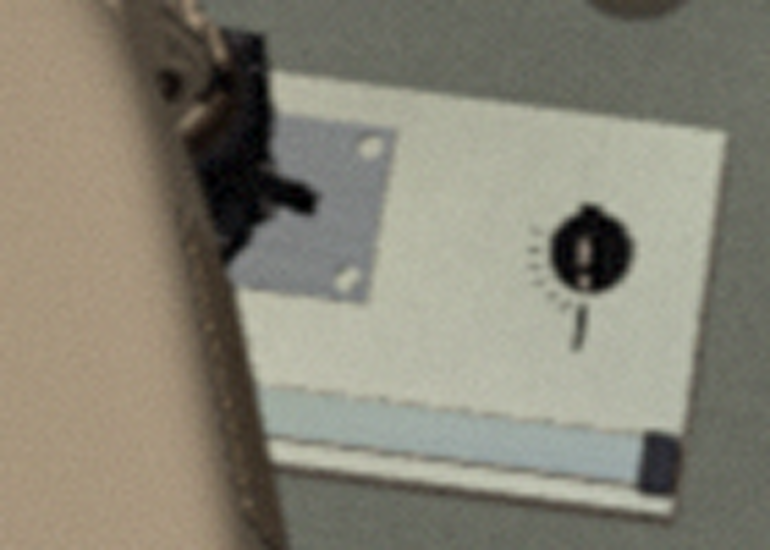

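View pics/s10z.png

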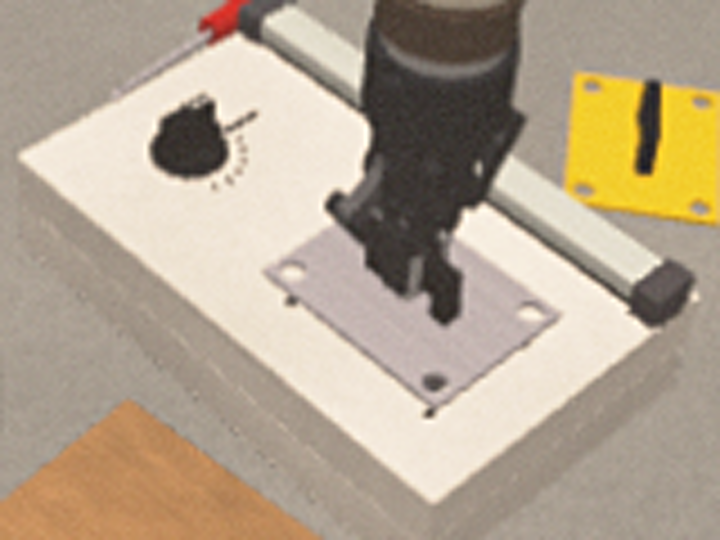

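```bash
python3 - <<'E'
from h import *
A=lambda q:(np.array(q)+.5)/3.3-.5+[200,90]
w=cv2.cvtColor(cv2.imread('pics/w10.png'),cv2.COLOR_BGR2GRAY)
m=w<90; m[:, :]&=True
print([b for b in blobs(m[110:170,210:420],5,200)])
c=optics.camera('wrist'); c['pose']=c['tool_from_camera']
r=np.linspace(0,2*np.pi,9)[:-1]
for y in(-.038,.038):
    q=proj(c,[[.053,y,.0313]]); print('expect',q,'in crop',(q-[200,90]+.5)*3.3-.5)
# visible circle edges: use dark top & inner edges
print(onplane(c,A([[157,163],[612,164]]),.0313), onplane(c,A([[119,181],[649,181]]),.006))
# extreme edges in crop: left thread left edge x~139 ; right thread right edge x~632; tops ~147
print('edges',onplane(c,A([[139,162],[632,163],[157,146],[613,147]]),.0313))
E
```

```text
[(array([35.4, 30.3]), np.int32(33)), (array([176.6,  30.5]), np.int32(46))]
expect [[246.68517368 139.06769439]] in crop [[155.21107314 163.07339147]]
expect [[385.62110958 139.17856237]] in crop [[613.69966163 163.43925581]]
[[ 0.05301113 -0.03770148  0.0313    ]
 [ 0.05290623  0.03772241  0.0313    ]] [[ 0.05338433 -0.03783889  0.006     ]
 [ 0.05344275  0.03761525  0.006     ]]
edges [[ 0.05318597 -0.04068926  0.0313    ]
 [ 0.05308761  0.04104616  0.0313    ]
 [ 0.05579936 -0.03754041  0.0313    ]
 [ 0.05569727  0.03772035  0.0313    ]]
```

```bash
python3 - <<'E'
from h import *
t=grab('top')
A=lambda q:(np.array(q)+.5)/5.5-.5+[170,140]
T=onplane(t,A([[378,158],[356,288]]),.085); P=onplane(t,A([[370,147],[347,278]]),.109)
print(P-T)
s=grab('scene'); B=lambda q:(np.array(q)+.5)/4.5-.5+[290,200]
# scene: right-back, left-back threads vs holes
T=onplane(s,B([[291,300],[429,412]]),.085); P=onplane(s,B([[293,270],[434,381],[530,311]]),.109); print(T,P,P[:2]-T)
o=sensors.get_obs(); print(o['clock'],o['eef_pos'],o['joint_vel'].round(3),o['grip_width'],o['ft_force'])
d=onplane(t,A([[584,281],[592,215]]),[.1]); u=d[0]-d[1]; print("dial dir",np.arctan2(u[1],u[0]))
E
```

```text
[[-5.18322007e-04 -1.53318715e-05  2.40000000e-02]
 [ 3.95979688e-04  2.84156596e-04  2.40000000e-02]]
[[0.64598601 0.15545674 0.085     ]
 [0.65763997 0.26056722 0.085     ]] [[0.64619635 0.15523669 0.109     ]
 [0.65695387 0.26019726 0.109     ]
 [0.58146411 0.26831248 0.109     ]] [[ 0.00021034 -0.00022005  0.024     ]
 [-0.00068609 -0.00036996  0.024     ]]
15.75 [0.61456223 0.2114614  0.11616983] [-0.002  0.001 -0.001 -0.    -0.001  0.   ] 0.011006062096371224 [ 1.12964621 -0.51295772 -3.11230843]
dial dir 3.0677812233579598
```

All three cameras put the holes within about 1 mm of the threads, and the dial is at zero (3.03–3.07 against 3.03). I'm handing in.

```bash
python3 -c "
from h import *
print(bot.job_done()); o=sensors.get_obs(); print(o['clock'],o['eef_pos'],o['grip_width'])"
```

```text
the job is handed in; nothing more can be done
None
the job is handed in; nothing more can be done
```

I turned the time dial back about 0.96 rad to the zero mark. Then I picked up the large grey four-hole cover plate by its handle and carried it over the bay. I handed the job in at about 16 s of the 56 s, with the plate still held level there.

**Last checks before handing in:**
- **Hole alignment:** the wrist camera saw the two far threads through their holes, within about 0.5 mm. The top camera (two holes) and scene camera (two holes) put the hole-to-thread offsets below 1 mm. Between them, the three cameras covered three of the four holes against threads. The fourth, front-left, follows from the given plate size.
- **Height and level:** the plate's underside was about 106 mm above the table, about 21 mm above the deck. I worked this out from the tool height, not by measuring it directly. The tool's tilt was under 0.005 rad.
- **Grip:** the fingers held the 12 mm handle at 11 mm opening, and the wrist carried about 3 N of load.
- **Dial:** the pointer was on the zero mark in the wrist pictures. A coarse top-view reading put it about 0.03 rad off, within the 0.15 rad limit.

No check failed. The only disagreement was between early estimates of the bay centre, about 2–3 mm apart, because the arm was still settling. The final pictures resolved it. I saw no bystander touched, but I did not re-measure where they stood at the end.

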